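Check-weigh two bottles on a beam balance

TASK

The two small bottles standing in front of the balance look alike, but either may be well filled or running low: weigh each on the balance pan and read from the beam whether it outweighs the fixed brass weight. Stand a bottle that outweighs it upright in the open drawer, and one that is lighter upright in the steel tray; both may turn out the same. Take them one at a time, let the beam come to rest, put the first bottle away before the second is weighed, set them down gently, and leave the other things on the table alone.

Things in the scene. Friction and masses are not known exactly. Their poses are not given: they have to be found in the camera images.
- bottle_1: Small white screw-cap bottle with a blue label band and cap, 42 mm diameter, 78 mm high; body straight up to 48 mm (grip it there), then a sloping shoulder and a 31 mm wide cap. Loose, upright on the table in front of the balance. Contents hidden: it weighs 50 to 150 g in all, independently of the other. Origin at the centre of its underside, z up.
- bottle_2: The other small bottle; same look, size and range of weights as bottle_1.
- balance: Counterpoise balance, fixed: grey base 90 x 270 x 18 mm, steel beam along its y on a pivot 64 mm up; load pan on the -y arm, 110 mm from the pivot; brass weight (42 mm wide, top 94 mm up) on the +y arm, and beside it a white scale plate whose long middle tick means level. Origin: centre of the underside, y towards the brass weight. Within about 15 degrees of square to the table.
- beam (a joint): Tilt of the beam in rad, -0.12 to 0.12, lightly sprung to level, settles in about 1.5 s. 0 is level, positive is pan down (load heavier than the brass weight), negative is pan up (lighter). Empty it rests at -0.12. The brass weight balances a bottle of 100 g; 10 percent more or less takes the beam nearly to its stop.
- pan_floor (a point): Centre of the upper face of the round pan's floor, where a bottle stands: flat, 88 mm across inside, with a rim 4 mm high. The pan stays level as the beam tilts; this point is 81 mm above the table when the beam is level, 13 mm higher with the pan fully up and 13 mm lower with it fully down.
- drawer: Shallow drawer of the stock unit, already pulled out 95 to 115 mm. Origin at the centre of its underside, 12 mm above the table; x points back into the unit, y across it. Inside 114 mm (x) by 152 mm (y), floor 4 mm above the origin, sides and front 20 to 22 mm high, open above. Room for two bottles side by side along y. It slides with about 2.5 N of friction.
- unit: Low white stock unit on the left, fixed, open-fronted, 130 deep (x), 180 wide, 135 mm high, front towards the robot, turned 0.1 to 0.25 rad. Its roof overhangs only the part of the drawer beyond the drawer's x = +30 mm. Origin at the centre of its underside.
- tray: Open steel tray for the light bottles, fixed, 115 (x) by 175 (y) by 20 mm high, walls 4 mm, floor 4 mm thick. Origin at the centre of its underside on the table. Takes two bottles side by side along y.
- pen: Bystander: pen lying between the bottles, 12 x 121 x 9 mm, long along its own y.
- timer: Bystander: lab timer, 66 x 66 x 20 mm, at the front edge. Origin under its centre.
- slide_box: Bystander: closed blue slide box, 36 x 82 x 20 mm. Origin under its centre.
- beaker: Bystander: empty clear beaker, 66 mm wide, 70 mm high, behind the tray. Origin under its centre.
- green_bottle: Bystander: taller green-capped reagent bottle, 48 mm wide, 95 mm high, between the tray and the back; not to be weighed. Origin under its centre.
Not all that is in view belongs to the job. What is shaped like the bottle_1 but purple is not meant.

How it is judged:
By the outcome, as a careful person would: the job done as asked, in the order asked, and still so for the second after the job is handed in, with the robot touching nothing.
It also fails if it takes over 72 s, if anything falls off the work surface, if the arm or the gripper's body presses on something with over 40 N, if the wrist force passes 120 N, or if a joint passes its speed limit or range.

ROBOT

A 6-joint arm with a two-finger parallel gripper is mounted at the origin on a cart in front of the work surface, level with it; the furniture and walls round the work are solid. World frame = base frame: x ahead of the robot, y to its left, z up, the work surface at z = 0. Lengths are in mm, angles in rad, forces in N, time in s.
With the tool pointing down it reaches from about 350 to 850 mm from the base axis. Payload 8.1 kg.
Tool frame: the origin (TCP) lies midway between the tips of the shut fingers; the grasp point (between the pads) lies 19 mm behind it; z points along the fingers, y is the line along which they close (so a half turn about z gives the same grasp; the last joint's range is limited). The gripper opens to 93 mm and grips with 3 to 60 N. Pads are 15 mm wide; open, the fingers measure 128 mm over their backs; the gripper's body (75 mm by 188 mm) begins 65 mm behind the grasp point.
Start: joints at [1.229, 0.13, 1.488, -0, 1.523, -0.085], TCP at [152.37, 580.335, 218.635] pointing down, gripper open.
Joint ranges: [-2.96, 2.96], [-0.89, 2.26], [0.02, 2.5], [-1.34, 4.48], [0, 2.73], [-2.66, 2.66]. Speed limits (rad/s): [2.39, 2.39, 2.79, 3.14, 3.14, 3.14].

INTERFACE

Orientations are given as a unit quaternion [x, y, z, w].
In Python, from rig import ctrl gives the robot as it stands.
- The arm moves only by the shell command python3 -m crank 'ROWS' [FORCE]. ROWS is text: rows parted by semicolons, each of 7 numbers parted by spaces: the shift along the world's x, y, z in mm, then the turn, a rotation vector about the world's x, y, z in rad, then the closure, from -1 (fully open) to 1 (shut). In form: tx ty tz ax ay az hand; .... A call has 1 to 12 rows; each row shifts and turns the commanded pose from where the row before left it; what a row does not reach is not made up. A row lasts 1/10 s, in which the tool goes at most 50 mm and 8.59 degrees, less where a joint would pass 70% of its speed; a pose out of reach is approached as far as the arm can. A call with a gripper value outside its range is refused whole. The fingers move at their own pace and stop on an object; FORCE is the grip in N (left out, the last holds). Time passes only in rows, so rows that do not move let the fingers close. It gives the time, the measured TCP pose, the force, the opening and the grip force at its end, in the units of the state.
- ctrl.read_state(): the state, without advancing time (a new reading comes with each control period).
- ctrl.camera(name): name is "scene" or "top"; returns a dict with "pixels" (384x512x3 uint8, red, green, blue), "z_map" (384x512 float32, mm along the optical axis (not along the pixel's ray), 0 where there is no reading), "mtx" (3x3 intrinsics, pixels), "dist_coeffs" ([k1, k2, p1, p2, k3] as OpenCV has them; the pictures are not rectified), "origin" and "orientation" of the camera in the world. Camera axes: x right, y up, looking along -z (the intrinsics and any distortion apply to the point x, -y, -z); pixel columns grow to the right and rows downward; lengths in mm; the calibration is good to about 2 mm. A picture is of the moment at which its call begins.
- ctrl.close_job(): hands the job in; it is judged then, once.
The state is a dict: "time_s": time; "joint_pos": joint angles; "joint_velocities": joint speeds; "joint_efforts": joint torques, N m; "tcp_pos": TCP position; "orientation": TCP orientation; "wrist_force": force on the tool from outside, world axes, zero at the start; "wrist_torque": the same for the moment, N m; "opening": opening from 0.0 (shut) to 1.0 (fully open); "gripper_force": force on a finger pad.
Only numpy, scipy, OpenCV 4.12 (cv2) and the standard library are available. Lean on these libraries where they do the work, as an engineer would, in place of code of your own. Each camera call takes 0.05 s, during which the arm holds its last target. There are 200 camera calls.

## Working session

There is one attempt and no reset: what is moved stays moved. The work goes in short steps, Python scripts to look and compute and a shell command to move; the robot and the scene stay as the last step left them, time stands still between calls to the robot, and variables do not carry over. Pictures are saved under pics/ and viewed, at most 10 in all, crops included, and the job is handed in when it is done.

```bash
ls; mkdir -p pics; cat > h.py <<'E'
import numpy as np, cv2
from rig import ctrl
from scipy.spatial.transform import Rotation as R
def cam(n):
    c=ctrl.camera(n); c={k:(np.array(v) if not isinstance(v,str) else v) for k,v in c.items()}; return c
def save(c,f): cv2.imwrite('pics/'+f,cv2.cvtColor(c['pixels'],cv2.COLOR_RGB2BGR))
def Rm(c):
    o=np.array(c['orientation'],float)
    return o if o.shape==(3,3) else R.from_quat(o).as_matrix()
def ray(c,uv):
    p=cv2.undistortPoints(np.array(uv,float).reshape(-1,1,2),c['mtx'].astype(float),c['dist_coeffs'].astype(float)).reshape(-1,2)
    return np.c_[p[:,0],-p[:,1],-np.ones(len(p))]@Rm(c).T
def onplane(c,uv,z):
    d=ray(c,uv); o=c['origin']; return o+d*((z-o[2])/d[:,2])[:,None]
def pts(c,uv):
    uv=np.array(uv,int).reshape(-1,2); return c['origin']+ray(c,uv)*c['z_map'][uv[:,1],uv[:,0]][:,None]
def proj(c,P):
    q=(np.array(P,float).reshape(-1,3)-c['origin'])@Rm(c); q=q*[1,-1,-1]
    return cv2.projectPoints(q,np.zeros(3),np.zeros(3),c['mtx'].astype(float),c['dist_coeffs'].astype(float))[0].reshape(-1,2)
E
python3 - <<'E'
from h import *
for n in ('scene','top'):
    c=cam(n); save(c,n+'0.png'); print(n,c['origin'],c['orientation'],c['mtx'].tolist(),c['dist_coeffs'])
print(ctrl.read_state())
E
```

```text
pics
scene [1235.34030036  394.56270053  909.4399854 ] [0.18383791 0.32120217 0.79515156 0.48038192] [[401.5445964122226, 0.0, 252.6152149371755], [0.0, 401.5445964122226, 195.9781896748531], [0.0, 0.0, 1.0]] [-0.08539218  0.          0.          0.          0.        ]
top [ 415.58114466   35.24671451 1646.26934628] [ 0.01641284 -0.03182122 -0.70187447  0.71140021] [[464.71871102653523, 0.0, 247.91455285255657], [0.0, 464.71871102653523, 188.1228584811274], [0.0, 0.0, 1.0]] [-0.16686988  0.          0.          0.          0.        ]
{'time_s': 0.1, 'joint_pos': array([ 1.22863474e+00,  1.31050502e-01,  1.48914883e+00, -1.91505551e-06,
        1.52302038e+00, -8.54165244e-02]), 'joint_velocities': array([ 5.72489472e-04, -1.83999046e-03, -2.05880123e-03, -1.04833750e-05,
        1.32900919e-03,  2.11932498e-04]), 'joint_efforts': array([ 5.82297143e-04, -5.61338139e+01, -4.93095303e+01,  7.69254332e-02,
        2.92326522e-02, -1.23041374e-05]), 'tcp_pos': array([152.17760278, 579.85508713, 217.72518112]), 'orientation': array([ 1.28020147e-01,  9.91771234e-01, -7.95212659e-04, -1.71667442e-04]), 'wrist_force': array([ 0.12275763, -0.6211672 ,  0.36461084]), 'wrist_torque': array([0.07346141, 0.00320978, 0.00848398]), 'gripper_force': 0.0, 'opening': 0.999468763025978}
```

View pics/scene0.png

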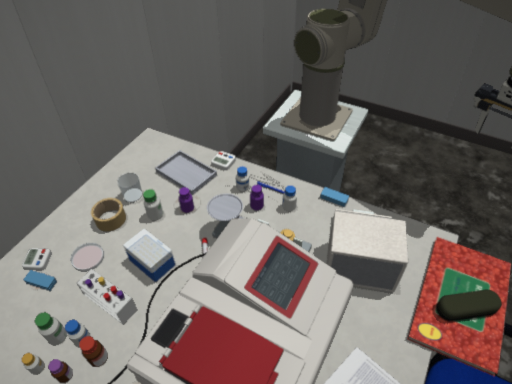

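View pics/top0.png

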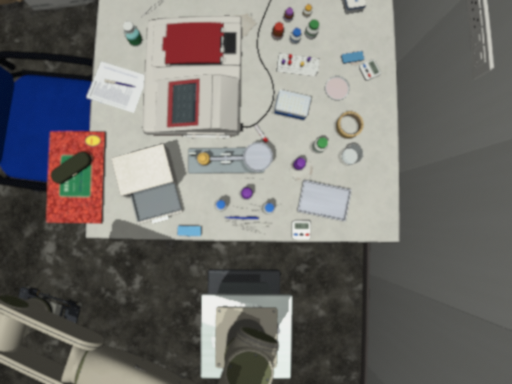

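Scene view: blue-capped bottles at (242,178) and (290,196) in front of the pan (225,207). Top view: the same two at (269,206) and (222,203), pan (258,156), brass (204,157), tray (324,200), drawer (157,201), pen (243,217).
Candidates that could be mistaken (top pixels): purple (247,192), purple (299,163), blue cap at back by the rack (295,34), green (321,143). I choose the blue ones at (222,203) and (269,206), and check them in a crop.

```bash
python3 - <<'E'
from h import *
ct=cam('top'); cs=cam('scene')
a=cv2.resize(ct['pixels'][130:245,100:360],None,fx=3,fy=3,interpolation=cv2.INTER_CUBIC)
cv2.imwrite('pics/topcrop.png',a[:,:,::-1])
b=cv2.resize(cs['pixels'][140:270,150:330],None,fx=4,fy=4,interpolation=cv2.INTER_CUBIC)
cv2.imwrite('pics/scenecrop.png',b[:,:,::-1])
for n,c,box in(('top',ct,(140,240,130,360)),('scene',cs,(140,260,150,350))):
    hsv=cv2.cvtColor(c['pixels'],cv2.COLOR_RGB2HSV)
    m=cv2.inRange(hsv,(95,120,60),(118,255,255)); M=np.zeros_like(m); r=box; M[r[0]:r[1],r[2]:r[3]]=m[r[0]:r[1],r[2]:r[3]]
    N,l,s,ce=cv2.connectedComponentsWithStats(M)
    for i in range(1,N):
        if s[i,4]>8: print(n,s[i],ce[i].round(1),'z78',onplane(c,[ce[i]],78)[0].round(),'depth',pts(c,ce[i].round())[0].round())
    # heights map
vv,uu=np.mgrid[0:384,0:512]; uv=np.c_[uu.ravel(),vv.ravel()]
P=pts(ct,uv).reshape(384,512,3)
for nm,p in dict(table=(285,225),pan=(258,156),brass=(204,157),b1=(222,203),b2=(269,206),unit=(145,170),drawer=(157,201),tray=(324,200)).items(): print(nm,P[p[1],p[0]].round())
Ps=pts(cs,uv).reshape(384,512,3)
# pan: points in scene and top near with z 80..105
for n,Q in(('top',P),('scene',Ps)):
    m=(np.hypot(Q[...,0]-P[156,258,0],Q[...,1]-P[156,258,1])<75)&(Q[...,2]>82)&(Q[...,2]<112)
    q=Q[m]; print(n,'pan',m.sum(),np.median(q,0),q.min(0),q.max(0))
    h=Q[...,2]; 
E
```

```text
top [217 200   8   8  49] [220.6 203.8] z78 [469.  93.  78.] depth [468.  92.  81.]
top [266 203   8   9  49] [269.2 207. ] z78 [460. -71.  78.] depth [460. -70.  77.]
top [247 217   9   1   9] [251. 217.] z78 [426. -10.  78.] depth [426. -12.   4.]
scene [238 167   9   9  70] [241.7 171. ] z78 [470. -67.  78.] depth [471. -65.  79.]
scene [258 182  37  14 138] [282.  189.2] z78 [485.  75.  78.] depth [412.  44.  -1.]
scene [321 188  27  17 265] [334.2 196.1] z78 [441. 219.  78.] depth [386. 206.  20.]
table [ 399. -134.   -4.]
pan [631. -31.  93.]
brass [626. 152.  85.]
b1 [471.  88.  80.]
b2 [464. -71.  75.]
unit [574. 342. 134.]
drawer [477. 319.  19.]
tray [ 490. -272.    2.]
top pan 671 [628.05153627 -27.3196148   93.53689691] [578.91466256 -74.6932328   82.16600414] [678.39581895  20.16835558 105.04654178]
scene pan 776 [629.57852822 -31.23382359  93.64303487] [580.64258403 -79.97797878  87.86516116] [681.0674529   19.1835607  100.67824759]
```

View pics/topcrop.png

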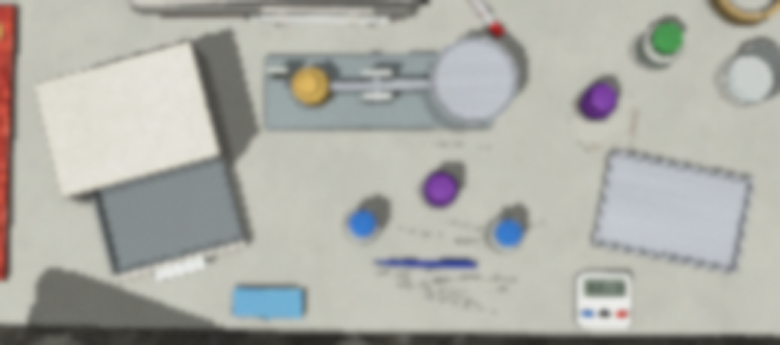

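View pics/scenecrop.png

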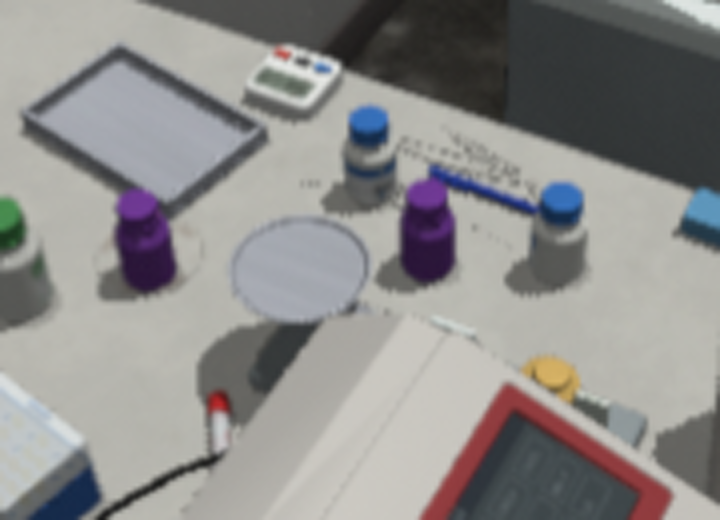

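```bash
python3 - <<'E'
from h import *
ct=cam('top'); cs=cam('scene')
hs=cv2.cvtColor(cs['pixels'],cv2.COLOR_RGB2HSV)
m=cv2.inRange(hs,(95,120,60),(118,255,255))
for (x0,x1,y0,y1) in((232,252,160,178),(280,302,183,195)):
    v,u=np.nonzero(m[y0:y1,x0:x1]); e=[u.mean()+x0,v.mean()+y0]; print('cap scene',e,onplane(cs,[e],70)[0].round())
vv,uu=np.mgrid[0:384,0:512]; uv=np.c_[uu.ravel(),vv.ravel()]
for n,c in(('top',ct),('scene',cs)):
    Q=pts(c,uv).reshape(384,512,3); X,Y,Z=[Q[...,i] for i in range(3)]; h=c['pixels'].astype(int); hsv=cv2.cvtColor(c['pixels'],cv2.COLOR_RGB2HSV)
    def rect(m,nm):
        N,l,s,_=cv2.connectedComponentsWithStats(m.astype(np.uint8)); i=1+s[1:,4].argmax(); q=Q[l==i]
        r=cv2.minAreaRect(q[:,:2].astype(np.float32)); print(n,nm,s[i,4],[np.round(t,1) for t in r],'corners',cv2.boxPoints(r).round().tolist())
    rect((Z>115)&(Z<150)&(Y>220)&(Y<450)&(X<680),'roof')
    bl=(h[...,2]-h[...,0]>5)
    rect((Z>6)&(Z<60)&(Y>190)&(Y<420)&(X>395)&(X<540),'drawer')
    rect((abs(Z-4)<30)&(Y>-370)&(Y<-155)&(X>420)&(X<580)&bl,'tray')
    g=(Z>60)&(abs(X-627)<40)&(Y>100)&(Y<190)&cv2.inRange(hsv,(8,90,80),(35,255,255)).astype(bool)
    print(n,'brass',g.sum(),Q[g].mean(0).round() if g.any() else 0, 'purple',[ (onplane(c,[[247,192]],78)[0].round() if n=='top' else 0)])
    k=(X>670)&(X<760)&(Y>-130)&(Y<300)&(Z>40)
    if k.any(): print(n,'machine front',[(x,Z[(abs(X-x)<8)&(abs(Y)<130)&(Z>20)].max().round()) for x in(680,695,710,730,760) if ((abs(X-x)<8)&(abs(Y)<130)&(Z>20)).any()])
E
```

```text
cap scene [np.float64(241.72857142857143), np.float64(171.0142857142857)] [463. -71.  70.]
cap scene [np.float64(289.0), np.float64(190.34117647058824)] [472.  92.  70.]
top roof 2172 [array([575.9, 354. ]), array([132.8, 182.4]), np.float64(16.1)] corners [[487.0, 423.0], [537.0, 248.0], [665.0, 285.0], [614.0, 460.0]]
top drawer 1484 [array([467.9, 320.8]), array([120.8, 177.6]), np.float64(15.6)] corners [[386.0, 390.0], [434.0, 219.0], [550.0, 252.0], [502.0, 423.0]]
top tray 1425 [array([ 488.7, -270.4]), array([171.2, 109. ]), np.float64(78.4)] corners [[418.0, -343.0], [525.0, -365.0], [559.0, -198.0], [453.0, -176.0]]
top brass 109 [622. 155.  78.] purple [array([510.,   5.,  78.])]
top machine front [(680, np.float64(130.0)), (695, np.float64(186.0)), (710, np.float64(204.0)), (730, np.float64(204.0)), (760, np.float64(204.0))]
scene roof 3397 [array([578.4, 353.2]), array([134.1, 180.9]), np.float64(15.8)] corners [[489.0, 422.0], [539.0, 248.0], [668.0, 284.0], [618.0, 458.0]]
scene drawer 158 [array([417. , 306.2]), array([ 22.3, 158.3]), np.float64(16.5)] corners [[384.0, 379.0], [429.0, 227.0], [450.0, 234.0], [405.0, 385.0]]
scene tray 1117 [array([ 493.3, -271.1]), array([176. , 116.4]), np.float64(79.0)] corners [[419.0, -346.0], [534.0, -369.0], [567.0, -196.0], [453.0, -174.0]]
scene brass 91 [626. 160.  80.] purple [0]
scene machine front [(680, np.float64(100.0)), (710, np.float64(200.0)), (730, np.float64(200.0)), (760, np.float64(202.0))]
```

```bash
python3 -m crank '26.6 -40.7 -4 0 0 0.0214 -1; 26.6 -40.7 -4 0 0 0.0214 -1; 26.6 -40.7 -4 0 0 0.0214 -1; 26.6 -40.7 -4 0 0 0.0214 -1; 26.6 -40.7 -4 0 0 0.0214 -1; 26.6 -40.7 -4 0 0 0.0214 -1; 26.6 -40.7 -4 0 0 0.0214 -1; 26.6 -40.7 -4 0 0 0.0214 -1; 26.6 -40.7 -4 0 0 0.0214 -1; 26.6 -40.7 -4 0 0 0.0214 -1; 26.6 -40.7 -4 0 0 0.0214 -1; 26.6 -40.7 -4 0 0 0.0214 -1'; python3 -m crank '0 0 0 0 0 0 -1; 0 0 0 0 0 0 -1' 15
```

```text
time_s: 1.5
tcp_pos: [472.4, 90.0, 170.8]
orientation: [-0.0, 1.0, 0.0, 0.0]
wrist_force: [0.2, 0.4, 0.4]
opening: 1.004
gripper_force: 0.0
time_s: 1.7
tcp_pos: [471.6, 91.0, 170.4]
orientation: [0.002, 1.0, 0.0, -0.0]
wrist_force: [-0.3, 0.7, 1.0]
opening: 0.999
gripper_force: 0.0
```

```bash
python3 -m crank '0 1 -40 0 0 0 -1; 0 0 -40 0 0 0 -1; 0 0 -30 0 0 0 -1; 0 0 -25 0 0 0 -1; 0 0 -15 0 0 0 -1; 0 0 0 0 0 0 0; 0 0 0 0 0 0 0.3; 0 0 0 0 0 0 1; 0 0 0 0 0 0 1;0 0 0 0 0 0 1; 0 0 0 0 0 0 1;0 0 0 0 0 0 1' 12
```

```text
time_s: 2.9
tcp_pos: [471.8, 93.0, 20.9]
orientation: [0.0, 1.0, 0.0, 0.0]
wrist_force: [0.6, 1.3, 1.4]
opening: 0.447
gripper_force: 0.7
```

```bash
python3 -m crank '0 0 0 0 0 0 1;0 0 0 0 0 0 1; 0 0 0 0 0 0 1; 0 0 10 0 0 0 1; 0 0 20 0 0 0 1; 0 0 30 0 0 0 1; 0 0 30 0 0 0 1;0 0 30 0 0 0 1;0 0 30 0 0 0 1; 0 0 0 0 0 0 1'
python3 - <<'E'
from h import *
c=cam('scene'); s=ctrl.read_state(); print(s['tcp_pos'],s['opening'],s['gripper_force'],s['wrist_force'])
a=cv2.resize(c['pixels'][90:290,130:350],None,fx=3,fy=3); cv2.imwrite('pics/g1.png',a[:,:,::-1])
E
```

```text
time_s: 3.9
tcp_pos: [474.3, 93.1, 176.0]
orientation: [-0.0, 1.0, 0.0, 0.004]
wrist_force: [0.8, -0.3, -1.4]
opening: 0.443
gripper_force: 12.0
[473.10987686  92.96358166 173.31127939] 0.44629440347322413 11.998631281094276 [-0.78284574  0.23166042 -1.69653579]
```

View pics/g1.png

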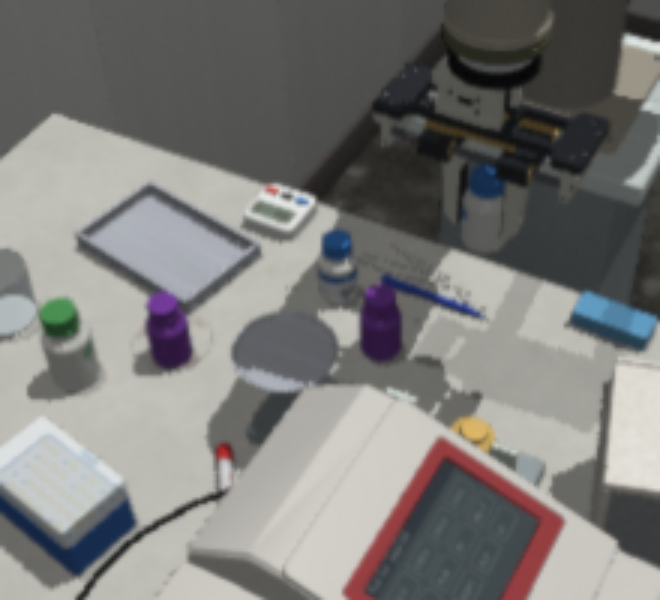

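The gripped bottle hangs upright at about (480,205) in the crop. The pan is clear at (285,350).

```bash
python3 -m crank '16 -13 0 0 0 0 1; 28 -22 0 0 0 0 1; 35 -27 0 0 0 0 1; 35 -27 0 0 0 0 1; 27 -21 0 0 0 0 1; 15 -12 0 0 0 0 1; 0 0 -12 0 0 0 1; 0 0 -18 0 0 0 1; 0 0 -12 0 0 0 1; 0 0 0 0 0 0 1; 0 0 0 0 0 0 1; 0 0 0 0 0 0 1'
python3 - <<'E'
from h import *
c=cam('scene'); 
a=cv2.resize(c['pixels'][120:270,150:330],None,fx=4,fy=4); cv2.imwrite('pics/p1.png',a[:,:,::-1])
print(proj(c,[[629,-30,94],[624,157,80]]))
E
```

```text
time_s: 5.15
tcp_pos: [627.9, -28.8, 129.6]
orientation: [-0.0, 1.0, -0.0, 0.001]
wrist_force: [-0.5, 0.5, -1.5]
opening: 0.444
gripper_force: 12.0
[[224.94053766 206.19020055]
 [287.70385702 232.8461158 ]]
```

View pics/p1.png

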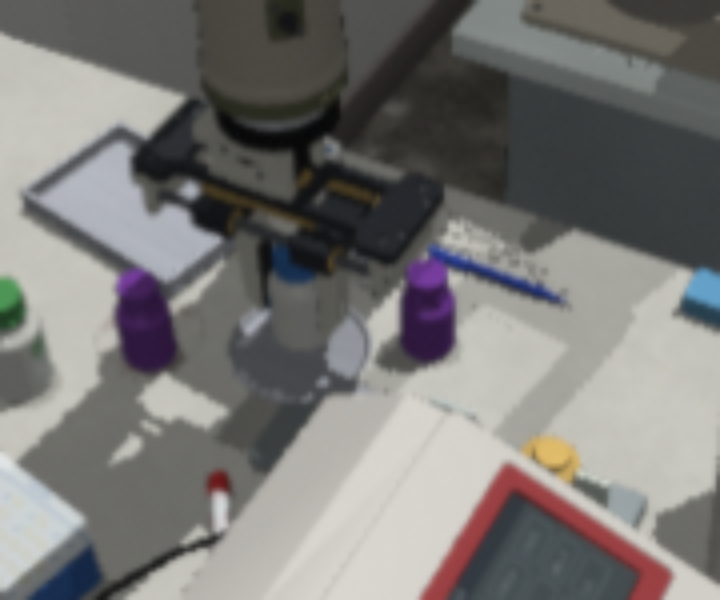

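```bash
python3 -m crank '0 0 -4 0 0 0 1; 0 0 -4 0 0 0 1; 0 0 -4 0 0 0 1; 0 0 -3 0 0 0 1; 0 0 -3 0 0 0 1; 0 0 0 0 0 0 1; 0 0 0 0 0 0 1;0 0 0 0 0 0 0; 0 0 0 0 0 0 -0.1; 0 0 0 0 0 0 -0.3; 0 0 0 0 0 0 -0.6; 0 0 0 0 0 0 -1'
python3 -m crank '0 0 3 0 0 0 -1;0 0 5 0 0 0 -1;0 0 6 0 0 0 -1;0 0 6 0 0 0 -1; 0 0 0 0 0 0 -1; 0 0 0 0 0 0 -1; 0 0 0 0 0 0 -1; 0 0 0 0 0 0 -1; 0 0 0 0 0 0 -1; 0 0 0 0 0 0 -1; 0 0 0 0 0 0 -1;0 0 0 0 0 0 -1'
cat > beam.py <<'E'
import sys
from h import *
c=cam('scene'); vv,uu=np.mgrid[0:384,0:512]; Q=pts(c,np.c_[uu.ravel(),vv.ravel()]).reshape(384,512,3)
X,Y,Z=[Q[...,i] for i in range(3)]; hsv=cv2.cvtColor(c['pixels'],cv2.COLOR_RGB2HSV)
g=np.zeros((384,512),bool); g[215:250,270:310]=cv2.inRange(hsv,(8,90,80),(35,255,255)).astype(bool)[215:250,270:310]
v,u=np.nonzero(g); print('brass',g.sum(),u.mean(),v.mean(),'z med/max',np.median(Z[g]),np.percentile(Z[g],95))
d=np.hypot(X-629,Y+30)
for r0,r1 in((26,40),):
    m=(d>r0)&(d<r1)&(Z>60)&(Z<102)
    print('pan',m.sum(),np.percentile(Z[m],[10,50,90]).round(1))
a=cv2.inRange(hsv,(95,120,60),(118,255,255)).astype(bool)&(d<60)&(Z>120)
if a.any(): v,u=np.nonzero(a); print('cap px',u.mean(),v.mean(),Q[a].mean(0),a.sum())
if len(sys.argv)>1: cv2.imwrite('pics/'+sys.argv[1],cv2.resize(c['pixels'][120:270,150:330],None,fx=4,fy=4)[:,:,::-1])
E
python3 beam.py w1.png
```

```text
time_s: 6.4
tcp_pos: [627.6, -29.0, 110.7]
orientation: [-0.0, 1.0, -0.0, 0.0]
wrist_force: [-0.1, -0.1, -0.4]
opening: 0.758
gripper_force: 0.0
time_s: 7.6
tcp_pos: [627.6, -29.0, 130.6]
orientation: [-0.0, 1.0, 0.0, -0.0]
wrist_force: [-0.3, 0.2, 0.6]
opening: 0.999
gripper_force: 0.0
brass 155 286.83870967741933 230.91612903225806 z med/max 95.50998165188525 103.33097981765243
pan 193 [65.2 66.9 69. ]
cap px 225.39622641509433 194.29245283018867 [629.72949959 -24.37377455 144.33598327] 106
```

View pics/w1.png

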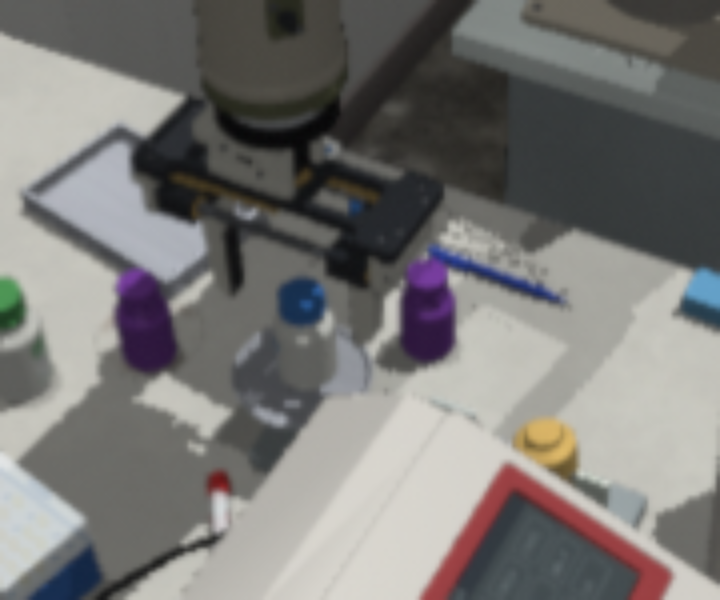

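The pan is down (floor at about 67 mm) with the bottle upright at (300,335), and the brass is up at (547,445): it looks heavy. I'll let it rest longer and re-read.

```bash
python3 -m crank '0 0 0 0 0 0 -1; 0 0 0 0 0 0 -1; 0 0 0 0 0 0 -1; 0 0 0 0 0 0 -1; 0 0 0 0 0 0 -1; 0 0 0 0 0 0 -1; 0 0 0 0 0 0 -1;0 0 0 0 0 0 -1;0 0 0 0 0 0 -1;0 0 0 0 0 0 -1' |head -1
python3 beam.py
python3 -m crank '0 2 -14 0 0 0 -1; 0 0 -14 0 0 0 -1; 0 0 -14 0 0 0 -1; 0 0 0 0 0 0 0; 0 0 0 0 0 0 0; 0 0 0 0 0 0 0.1; 0 0 0 0 0 0 0.1;0 0 0 0 0 0 1;0 0 0 0 0 0 1;0 0 0 0 0 0 1;0 0 0 0 0 0 1;0 0 0 0 0 0 1'
```

```text
time_s: 8.65
brass 155 286.83870967741933 230.91612903225806 z med/max 95.71285228170166 103.44499553854861
pan 182 [65.  67.  69.2]
cap px 225.27619047619046 194.4952380952381 [629.41356784 -24.9924908  143.04915755] 105
time_s: 9.9
tcp_pos: [627.8, -27.2, 89.0]
orientation: [0.0, 1.0, -0.0, 0.0]
wrist_force: [-0.5, -1.7, 1.4]
opening: 0.446
gripper_force: 12.0
```

```bash
python3 -m crank '0 0 8 0 0 0 1; 0 0 15 0 0 0 1; 0 0 25 0 0 0 1; 0 0 25 0 0 0 1; 0 0 18 0 0 0 1; 0 0 0 0 0 0 1; 0 0 0 0 0 0 1'
python3 - <<'E'
from h import *
c=cam('top'); print(onplane(c,[[138,220.7],[182.7,210.7]],33).round())
vv,uu=np.mgrid[0:384,0:512]; Q=pts(c,np.c_[uu.ravel(),vv.ravel()])
d=(Q[:,:2]-[485.7,327.4])@np.array([[.961,-.276],[.276,.961]]); z=Q[:,2]
for lo in range(-90,50,8):
    m=(d[:,0]>lo)&(d[:,0]<lo+8)&(abs(d[:,1])<50); print(lo,np.median(z[m]).round(),end=' | ')
print()
for lo in range(-100,100,8):
    m=(d[:,1]>lo)&(d[:,1]<lo+8)&(abs(d[:,0]+20)<25); print(lo,np.percentile(z[m],80).round(),end=' | ')
E
```

```text
time_s: 10.6
tcp_pos: [627.9, -27.0, 180.2]
orientation: [-0.0, 1.0, -0.0, 0.001]
wrist_force: [-0.8, 0.2, -1.3]
opening: 0.444
gripper_force: 12.0
[[407. 382.  33.]
 [444. 226.  33.]]
-90 -1.0 | -82 1.0 | -74 26.0 | -66 32.0 | -58 16.0 | -50 16.0 | -42 15.0 | -34 14.0 | -26 15.0 | -18 15.0 | -10 14.0 | -2 15.0 | 6 14.0 | 14 15.0 | 22 16.0 | 30 128.0 | 38 132.0 | 46 134.0 | 
-100 1.0 | -92 1.0 | -84 31.0 | -76 17.0 | -68 17.0 | -60 18.0 | -52 18.0 | -44 18.0 | -36 18.0 | -28 17.0 | -20 18.0 | -12 18.0 | -4 18.0 | 4 19.0 | 12 17.0 | 20 19.0 | 28 17.0 | 36 19.0 | 44 18.0 | 52 19.0 | 60 19.0 | 68 28.0 | 76 33.0 | 84 3.0 | 92 2.0 |
```

```bash
python3 -m crank '-8 20 0 0 0 0.025 1; -14 32 0 0 0 0.025 1; -18 40 0 0 0 0.025 1; -18 40 0 0 0 0.025 1; -18 40 0 0 0 0.025 1; -18 40 0 0 0 0.025 1; -18 40 0 0 0 0.025 1; -18 40 0 0 0 0.025 1; -18 40 0 0 0 0.025 1; -12 30 0 0 0 0.025 1; -8 20 0 0 0 0.025 1; 0 0 0 0 0 0 1'
python3 -m crank '0 0 -25 0 0 0 1; 0 0 -35 0 0 0 1; 0 0 -25 0 0 0 1; 0 0 -15 0 0 0 1; 0 0 0 0 0 0 1; 0 0 0 0 0 0 1'
```

```text
time_s: 11.85
tcp_pos: [457.2, 356.9, 177.7]
orientation: [-0.139, 0.99, -0.0, -0.001]
wrist_force: [0.5, -0.4, -1.3]
opening: 0.444
gripper_force: 12.0
time_s: 12.45
tcp_pos: [460.0, 354.6, 80.0]
orientation: [-0.137, 0.991, -0.0, -0.0]
wrist_force: [-0.2, 0.0, -0.5]
opening: 0.443
gripper_force: 12.0
```

```bash
python3 -m crank '0 0 -15 0 0 0 1; 0 0 -12 0 0 0 1; 0 0 -7 0 0 0 1; 0 0 -4 0 0 0 1; 0 0 -2 0 0 0 1; 0 0 -2 0 0 0 1; 0 0 -0.5 0 0 0 1; 0 0 0 0 0 0 1; 0 0 0 0 0 0 1'
```

```text
time_s: 13.35
tcp_pos: [459.8, 355.1, 37.5]
orientation: [-0.137, 0.991, 0.0, 0.0]
wrist_force: [-0.4, 0.6, -1.0]
opening: 0.443
gripper_force: 12.0
```

```bash
python3 -m crank '0 0 -0.7 0 0 0 1; 0 0 -0.5 0 0 0 1; 0 0 0 0 0 0 1; 0 0 0 0 0 0 0; 0 0 0 0 0 0 -0.1; 0 0 0 0 0 0 -0.2; 0 0 0 0 0 0 -0.2; 0 0 0 0 0 0 -0.2; 0 0 10 0 0 0 -0.2; 0 0 25 0 0 0 -0.2; 0 0 40 0 0 0 -0.2; 0 0 45 0 0 0 -0.2'
python3 -m crank '0 -30 30 0 0 -0.04 -1; 0 -45 0 0 0 -0.04 -1; 0 -45 0 0 0 -0.04 -1; 0 -45 0 0 0 -0.04 -1; 0 -45 0 0 0 -0.04 -1; 0 -45 0 0 0 -0.04 -1; 0 -45 0 0 0 -0.035 -1; 0 -45 0 0 0 0 -1; 0 -45 0 0 0 0 -1; 0 -35 0 0 0 0 -1; 3 0 0 0 0 0 -1; 0 0 0 0 0 0 -1'
python3 - <<'E'
from h import *
c=cam('top'); cs=cam('scene')
for n,c in(('top',c),('scene',cs)):
    m=cv2.inRange(cv2.cvtColor(c['pixels'],cv2.COLOR_RGB2HSV),(95,120,60),(118,255,255)); 
    N,l,s,ce=cv2.connectedComponentsWithStats(m)
    for i in range(1,N):
        if s[i,4]>20:
            p=pts(c,np.argwhere(l==i)[:,::-1]).mean(0)
            if p[0]<600 and p[2]>50: print(n,s[i,4],ce[i].round(1),p.round(), onplane(c,[ce[i]],p[2])[0].round())
a=cv2.resize(cs['pixels'][130:290,150:400],None,fx=3,fy=3); cv2.imwrite('pics/d1.png',a[:,:,::-1])
E
```

```text
time_s: 14.55
tcp_pos: [458.6, 354.3, 156.5]
orientation: [-0.137, 0.991, -0.001, -0.001]
wrist_force: [1.0, 0.4, 1.4]
opening: 0.6
gripper_force: 0.0
time_s: 15.75
tcp_pos: [462.8, -70.6, 186.6]
orientation: [0.001, 1.0, 0.0, 0.0]
wrist_force: [-0.6, 0.5, -0.2]
opening: 1.0
gripper_force: 0.0
top 58 [143.3 206.3] [456. 353.  92.] [456. 353.  92.]
scene 72 [242.  171.1] [487. -55.  97.] [487. -56.  97.]
scene 61 [379.4 213. ] [459. 353.  93.] [459. 353.  93.]
```

View pics/d1.png

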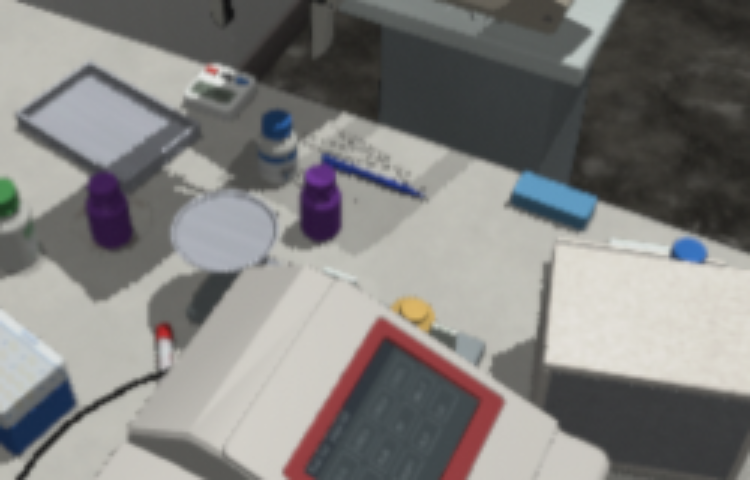

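The first bottle stands in the drawer (cap at crop (689,250), top at 93 mm). The second is still at (277,145), so I pick that up.

```bash
python3 -m crank '0 0 -40 0 0 0 -1; 0 0 -42 0 0 0 -1; 0 0 -40 0 0 0 -1; 0 0 -28 0 0 0 -1; 0 0 -16 0 0 0 -1; 0 0 0 0 0 0 0; 0 0 0 0 0 0 0.1; 0 0 0 0 0 0 0.1; 0 0 0 0 0 0 1;0 0 0 0 0 0 1; 0 0 0 0 0 0 1;0 0 0 0 0 0 1' 12
python3 -m crank '0 0 0 0 0 0 1;0 0 0 0 0 0 1; 0 0 0 0 0 0 1; 0 0 10 0 0 0 1; 0 0 20 0 0 0 1; 0 0 30 0 0 0 1; 0 0 30 0 0 0 1;0 0 30 0 0 0 1;0 0 30 0 0 0 1; 0 0 0 0 0 0 1'
```

```text
time_s: 17.05
tcp_pos: [462.8, -70.2, 20.2]
orientation: [0.0, 1.0, -0.0, 0.0]
wrist_force: [-0.5, -0.1, 1.9]
opening: 0.45
gripper_force: 3.2
time_s: 18.05
tcp_pos: [465.2, -70.7, 175.3]
orientation: [-0.0, 1.0, -0.001, 0.004]
wrist_force: [0.8, -0.1, -0.0]
opening: 0.447
gripper_force: 12.0
```

```bash
python3 -m crank '18 4 0 0 0 0 1; 30 7 0 0 0 0 1; 37 9 0 0 0 0 1; 37 9 0 0 0 0 1; 28 7 0 0 0 0 1; 16 4 0 0 0 0 1; 0 0 -12 0 0 0 1; 0 0 -18 0 0 0 1; 0 0 -12 0 0 0 1; 0 0 0 0 0 0 1; 0 0 0 0 0 0 1'
python3 -m crank '0 0 -4 0 0 0 1; 0 0 -4 0 0 0 1; 0 0 -4 0 0 0 1; 0 0 -3 0 0 0 1; 0 0 -3 0 0 0 1; 0 0 0 0 0 0 1; 0 0 0 0 0 0 1;0 0 0 0 0 0 0; 0 0 0 0 0 0 -0.1; 0 0 0 0 0 0 -0.3; 0 0 0 0 0 0 -0.6; 0 0 0 0 0 0 -1'
python3 -m crank '0 0 3 0 0 0 -1;0 0 5 0 0 0 -1;0 0 6 0 0 0 -1;0 0 6 0 0 0 -1; 0 0 0 0 0 0 -1; 0 0 0 0 0 0 -1; 0 0 0 0 0 0 -1; 0 0 0 0 0 0 -1; 0 0 0 0 0 0 -1; 0 0 0 0 0 0 -1; 0 0 0 0 0 0 -1;0 0 0 0 0 0 -1'
python3 beam.py
python3 -m crank '0 0 0 0 0 0 -1; 0 0 0 0 0 0 -1; 0 0 0 0 0 0 -1; 0 0 0 0 0 0 -1; 0 0 0 0 0 0 -1; 0 0 0 0 0 0 -1; 0 0 0 0 0 0 -1;0 0 0 0 0 0 -1;0 0 0 0 0 0 -1;0 0 0 0 0 0 -1; 0 0 0 0 0 0 -1; 0 0 0 0 0 0 -1' |head -1
python3 beam.py w2.png
```

```text
time_s: 19.15
tcp_pos: [627.7, -30.2, 127.5]
orientation: [0.0, 1.0, 0.0, -0.001]
wrist_force: [0.4, -0.2, -0.1]
opening: 0.445
gripper_force: 12.0
time_s: 20.35
tcp_pos: [628.6, -30.0, 109.9]
orientation: [-0.0, 1.0, 0.0, 0.0]
wrist_force: [0.0, -0.3, -0.5]
opening: 0.758
gripper_force: 0.0
time_s: 21.55
tcp_pos: [628.6, -30.1, 129.9]
orientation: [-0.0, 1.0, -0.0, -0.0]
wrist_force: [0.2, -0.2, 0.0]
opening: 1.003
gripper_force: 0.0
brass 95 288.11578947368423 233.56842105263158 z med/max 81.15108322343292 86.51981056818056
pan 217 [91.1 93.3 95. ]
cap px 223.74545454545455 189.44545454545454 [632.30102376 -26.22915829 164.23681524] 110
time_s: 22.8
brass 95 288.11578947368423 233.56842105263158 z med/max 81.54561648662718 86.48563011546501
pan 211 [91.4 93.4 95.3]
cap px 223.74545454545455 189.44545454545454 [632.54080608 -26.05999438 164.53061121] 110
```

View pics/w2.png

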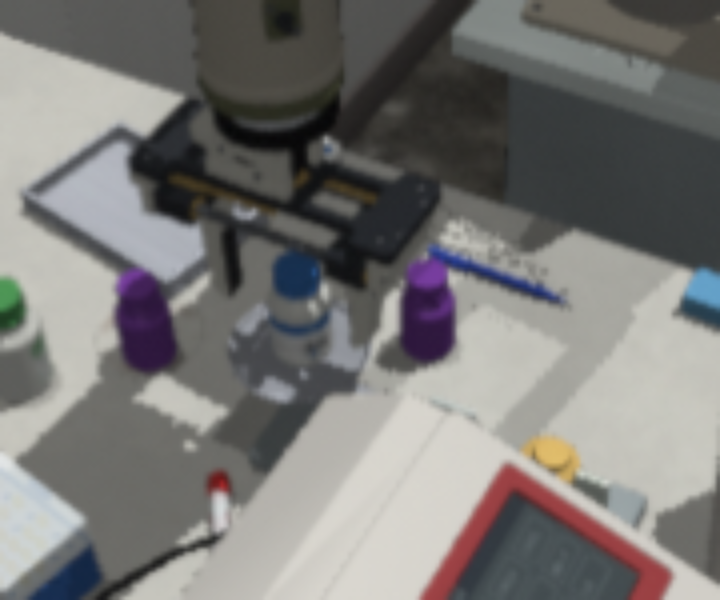

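The second bottle stands upright with the pan fully up (floor 93 mm) and the beam at rest: it is light, so it goes in the tray.

```bash
python3 -m crank '0 1 -8 0 0 0 -1; 0 1 -8 0 0 0 -1; 0 0 0 0 0 0 0; 0 0 0 0 0 0 0; 0 0 0 0 0 0 0.1; 0 0 0 0 0 0 0.1;0 0 0 0 0 0 1;0 0 0 0 0 0 1;0 0 0 0 0 0 1;0 0 0 0 0 0 1;0 0 0 0 0 0 1; 0 0 0 0 0 0 1'
python3 -m crank '0 0 8 0 0 0 1; 0 0 15 0 0 0 1; 0 0 25 0 0 0 1; 0 0 15 0 0 0 1; -10 -18 7 0 0 -0.02 1; -18 -32 0 0 0 -0.03 1; -23 -40 0 0 0 -0.03 1; -23 -40 0 0 0 -0.03 1; -23 -40 0 0 0 -0.03 1; -22 -38 0 0 0 -0.03 1; -14 -24 0 0 0 -0.03 1; -5 -10 0 0 0 0 1'
python3 -m crank '0 0 -20 0 0 0 1; 0 0 -35 0 0 0 1; 0 0 -35 0 0 0 1; 0 0 -20 0 0 0 1; 0 0 -12 0 0 0 1; 0 0 0 0 0 0 1; 0 0 0 0 0 0 1'
```

```text
time_s: 24.05
tcp_pos: [628.6, -28.1, 114.0]
orientation: [-0.0, 1.0, -0.0, 0.0]
wrist_force: [-0.3, -0.7, 0.5]
opening: 0.446
gripper_force: 12.0
time_s: 25.25
tcp_pos: [489.4, -272.6, 185.2]
orientation: [0.102, 0.995, -0.001, 0.001]
wrist_force: [0.9, 0.5, -0.4]
opening: 0.444
gripper_force: 12.0
time_s: 25.95
tcp_pos: [491.5, -270.2, 63.2]
orientation: [0.1, 0.995, -0.0, 0.001]
wrist_force: [0.4, 0.3, 0.0]
opening: 0.444
gripper_force: 12.0
```

```bash
python3 -m crank '0 0 -14 0 0 0 1; 0 0 -11 0 0 0 1; 0 0 -6 0 0 0 1; 0 0 -3 0 0 0 1; 0 0 -2 0 0 0 1; 0 0 -1 0 0 0 1; 0 0 0 0 0 0 1; 0 0 0 0 0 0 1'
```

```text
time_s: 26.75
tcp_pos: [490.9, -270.3, 25.3]
orientation: [0.1, 0.995, -0.0, 0.0]
wrist_force: [0.5, -1.1, -1.3]
opening: 0.45
gripper_force: 12.0
```

```bash
python3 -m crank '0 0 -0.5 0 0 0 1; 0 0 -0.5 0 0 0 1; 0 0 0 0 0 0 1; 0 0 0 0 0 0 0; 0 0 0 0 0 0 -0.1; 0 0 0 0 0 0 -0.2; 0 0 0 0 0 0 -0.4; 0 0 0 0 0 0 -0.4; 0 0 10 0 0 0 -0.4; 0 0 25 0 0 0 -0.4; 0 0 40 0 0 0 -0.4; 0 0 45 0 0 0 -0.4'
python3 -m crank '-10 30 40 0 0 0 -0.4; -10 40 30 0 0 0 -0.4; -10 40 0 0 0 0 -0.4; -10 40 0 0 0 0 -0.4; -10 40 0 0 0 0 -0.4; 0 0 0 0 0 0 -0.4; 0 0 0 0 0 0 -0.4; 0 0 0 0 0 0 -0.4;0 0 0 0 0 0 -0.4'
python3 - <<'E'
from h import *
c=cam('scene'); cv2.imwrite('pics/end.png',cv2.resize(c['pixels'][120:290,110:410],None,fx=2.6,fy=2.6)[:,:,::-1])
E
```

```text
time_s: 27.95
tcp_pos: [489.6, -269.4, 144.6]
orientation: [0.1, 0.995, 0.001, -0.001]
wrist_force: [1.2, -1.1, 1.3]
opening: 0.696
gripper_force: 0.0
time_s: 28.85
tcp_pos: [441.1, -82.4, 212.7]
orientation: [0.1, 0.995, -0.0, 0.0]
wrist_force: [-0.6, -0.5, -1.1]
opening: 0.703
gripper_force: 0.0
```

View pics/end.png

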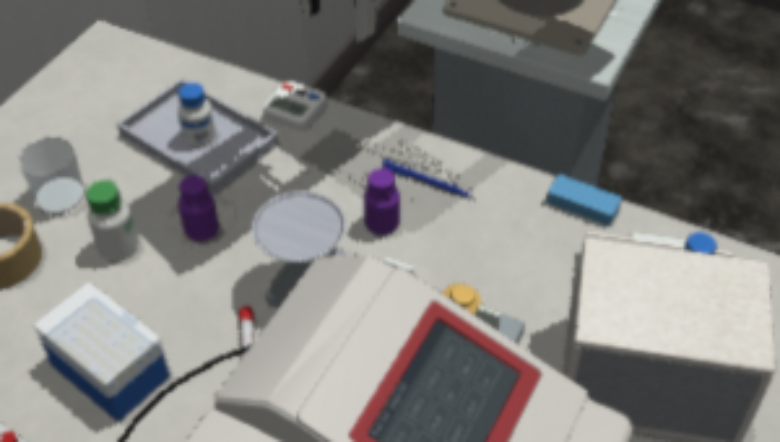

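One bottle stands upright in the tray at (195,112) and the other in the drawer with its cap at (700,243). Everything else is where it was.

```bash
python3 -c "
from rig import ctrl
print(ctrl.close_job())"
```

```text
the job is handed in; nothing more can be done
None
```

The job is handed in at about 29 s: the left bottle outweighed the brass weight and stands in the open drawer, and the right bottle was lighter and stands in the steel tray; the last picture shows both upright and nothing else visibly moved.

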